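Tip tiles out of their block and lay the pot stand

TASK

Lay the pot stand with all the ceramic tiles that are in the wooden tile block: press down the front end of each tile, at the open front of its bay, so that its back end tips up and can be gripped, lift the tile out, and lay the tiles lengthwise side by side in one closed row on the stand, starting at its end lip, each pushed square and fully up against the back lip and the row pushed up tight against the end lip, in any order. Also press every emptied pad of the block back down level, and leave the jar, the cup and the carton standing behind them alone.

Things in the scene. Friction and masses are not known exactly. Their poses are not given: they have to be found in the camera images.
- tile_block: Wooden storage block, fixed, 114 (x) x 253 (y) x 42 mm high. Origin: centre of underside; x points to its closed back, y along its three bays. Bays are 59 mm wide, centres at y = +84, 0, -84 mm, walls 42 mm high, open at the front (-x), closed by a back wall (inner face x = +45 mm). A tile at rest is level, centre at x = -2, z = 36 mm, top flush with the block's top.
- middle_axis (a point): Hinge axis of the middle pad: at x = -7, y = 0, z = 26 mm in the block (same x, z in the other bays). Each pad is 46 mm wide, 4 mm thick above the axis, from 44.5 mm in front of it to 44 mm behind it, with a 5 mm high lip at its front end that stops the tile. Level, its top is at z = 30 mm. An empty tipped pad is levelled by pressing it about 30 mm behind the axis.
- middle_front (a point): Where to press the tile of the middle bay: middle of its top, 7 mm from its front end (x = -40, y = 0, z = 42 mm in the block; likewise in the other bays at y = +84, -84 mm). 2 to 4 N tips it; that end sinks about 16 mm, until the pad reaches 0.45 rad, and it stays tipped, back end up.
- pad_1 (a joint): Rocking pad under the left (+y) bay of tile_block (bay centre at block y = +84 mm). rad: 0 = level, 0.45 = tipped fully (front end down, back end up). Stays where it is left (friction hinge, about 0.05 N m).
- pad_2 (a joint): Rocking pad under the middle bay of tile_block (bay centre at block y = 0 mm). rad: 0 = level, 0.45 = tipped fully (front end down, back end up). Stays where it is left (friction hinge, about 0.05 N m).
- pad_3 (a joint): Rocking pad under the right (-y) bay of tile_block (bay centre at block y = -84 mm). rad: 0 = level, 0.45 = tipped fully (front end down, back end up). Stays where it is left (friction hinge, about 0.05 N m).
- pot_stand: Steel pot stand, fixed: dark plate 130 (x) x 250 (y) mm, top at z = 8 mm; brass back lip along its far (+x) edge, inner face x = +59 mm, brass end lip at its +y end, inner face y = +119 mm; lips 6 mm thick, top z = 16 mm; other sides open. Origin: centre of underside. Finished row: tile lengths along x, centres at x = +14, z = 14 mm, y = +91, +35, -21 mm.
- blue_tile_c (a point): Centre (half-way up) of the blue ceramic tile, a flat slab 90 x 56 x 12 mm (x length, y width, z up through the thickness), about 140 g. May be absent (None from the start). At the start it lies level in one bay of tile_block (any bay), its length along the block's x.
- white_tile_c (a point): Centre (half-way up) of the white ceramic tile, a flat slab 90 x 56 x 12 mm (x length, y width, z up through the thickness), about 140 g. May be absent (None from the start). At the start it lies level in one bay of tile_block (any bay), its length along the block's x.
- clay_tile_c (a point): Centre (half-way up) of the reddish clay ceramic tile, a flat slab 90 x 56 x 12 mm (x length, y width, z up through the thickness), about 140 g. May be absent (None from the start). At the start it lies level in one bay of tile_block (any bay), its length along the block's x.
- spice_jar: Small glass jar with a dark lid, 48 x 48 x 70 mm, loose, behind the work; leave alone. Origin: centre of underside.
- pattern_cup: White cup with a pattern of green squares, 65 x 65 x 78 mm, loose, behind the work; leave alone. Origin: centre of underside.
- pink_box: Small pink and black carton, 47 x 51 x 78 mm, loose, behind the work; leave alone. Origin: centre of underside.
There are look-alikes about, which are no part of the job. Leave any pink look-alike of the part that bears blue_tile_c alone. What is shaped like the part that bears clay_tile_c but pink is not meant.

How it is judged:
At the end, for the whole second after the job is handed in: Every tile present lies flat on the stand plate, square to it within 0.05 rad, within 3 mm of the back lip, in one closed row (any order) from the end lip: gap to the end lip under 3 mm, and 1.5 mm more for each further tile; all at rest; all three pads of the block within 0.06 rad of level ((y of blue_tile_c in the frame of pot_stand between 0.088 and 0.093 m or y of blue_tile_c in the frame of pot_stand between 0.0305 and 0.037 m or y of blue_tile_c in the frame of pot_stand between -0.027 and -0.019 m) and x of blue_tile_c in the frame of pot_stand between 0.011 and 0.016 m and z of blue_tile_c in the frame of pot_stand between 0.011 and 0.017 m and angle between the x axis of each of blue_tile_c, white_tile_c, clay_tile_c and the x axis of pot_stand, either way round below 0.05 rad and angle between the z axis of each of blue_tile_c, white_tile_c, clay_tile_c and the z axis of pot_stand, either way round below 0.05 rad and linear speed of each of blue_tile, white_tile, clay_tile below 0.01 m/s and (y of white_tile_c in the frame of pot_stand between 0.088 and 0.093 m or y of white_tile_c in the frame of pot_stand between 0.0305 and 0.037 m or y of white_tile_c in the frame of pot_stand between -0.027 and -0.019 m) and x of white_tile_c in the frame of pot_stand between 0.011 and 0.016 m and z of white_tile_c in the frame of pot_stand between 0.011 and 0.017 m and (y of clay_tile_c in the frame of pot_stand between 0.088 and 0.093 m or y of clay_tile_c in the frame of pot_stand between 0.0305 and 0.037 m or y of clay_tile_c in the frame of pot_stand between -0.027 and -0.019 m) and x of clay_tile_c in the frame of pot_stand between 0.011 and 0.016 m and z of clay_tile_c in the frame of pot_stand between 0.011 and 0.017 m and (y of blue_tile_c in the frame of pot_stand between 0.088 and 0.093 m or y of white_tile_c in the frame of pot_stand between 0.088 and 0.093 m or y of clay_tile_c in the frame of pot_stand between 0.088 and 0.093 m) and (horizontal distance between clay_tile_c and white_tile_c below 0.061 m or (horizontal distance between blue_tile_c and clay_tile_c below 0.061 m and horizontal distance between blue_tile_c and white_tile_c below 0.061 m)) and (horizontal distance between blue_tile_c and clay_tile_c below 0.061 m or (horizontal distance between white_tile_c and blue_tile_c below 0.061 m and horizontal distance between white_tile_c and clay_tile_c below 0.061 m)) and (horizontal distance between white_tile_c and blue_tile_c below 0.061 m or (horizontal distance between clay_tile_c and white_tile_c below 0.061 m and horizontal distance between clay_tile_c and blue_tile_c below 0.061 m)) and value of joint each of pad_1, pad_2, pad_3 below 0.06 rad); the robot touches nothing.
It fails at once if the spice jar was pushed away or knocked over (distance of spice_jar from where it was at the start of the episode above 0.04 m or angle between spice_jar's own z axis and vertical above 0.6 rad).
It fails at once if the checked cup was pushed away or knocked over (distance of pattern_cup from where it was at the start of the episode above 0.04 m or angle between pattern_cup's own z axis and vertical above 0.6 rad).
It fails at once if the pink carton was pushed away or knocked over (distance of pink_box from where it was at the start of the episode above 0.04 m or angle between pink_box's own z axis and vertical above 0.6 rad).
Of blue_tile, white_tile, clay_tile only 2 to 3 are there at a start; the rules pass over those that are not, and their reading is None.
At some moment in a run one of blue_tile, white_tile, clay_tile may be knocked a few centimetres aside while the robot is not near it.
Once in a run the grip may slacken for a moment while it holds something.
It also fails if it takes over 210 s, if anything falls off the work surface, if the arm or the gripper's body presses on something with over 40 N, if the wrist force passes 120 N, or if a joint passes its speed limit or range.

ROBOT

A 6-joint arm with a two-finger parallel gripper is mounted at the origin on a cart in front of the work surface, level with it; the furniture and walls round the work are solid. World frame = base frame: x ahead of the robot, y to its left, z up, the work surface at z = 0. Lengths are in m, angles in rad, forces in N, time in s.
With the tool pointing down it reaches from about 0.375 to 0.975 m from the base axis. Payload 3.8 kg.
Tool frame: the origin (TCP) lies midway between the tips of the shut fingers; the grasp point (between the pads) lies 19 mm behind it; x points along the fingers, y is the direction in which the jaws open and shut, and the axes are right-handed (so a half turn about x gives the same grasp; the last joint's range is limited). The gripper opens to 88 mm and grips with 3 to 60 N. Pads are 18 mm wide; open, the fingers measure 123 mm over their backs; the gripper's body (75 mm by 187 mm) begins 45 mm behind the grasp point.
Start: joints at [-1.351, 0.264, 1.604, -0, 1.274, -0.037], TCP at [0.171, -0.653, 0.239] pointing down, gripper open.
Joint ranges: [-2.63, 2.63], [-0.94, 2.18], [0.31, 2.57], [-1.31, 4.45], [0, 2.66], [-2.55, 2.55]. Speed limits (rad/s): [2.57, 2.57, 3.14, 3.14, 3.14, 3.14].

INTERFACE

Orientations are given as a rotation vector (axis times angle).
In Python, from cell import manip, inverse_kinematics, cams, order gives the robot as it stands. Calls block until the motion is done:
- manip.move_pose(position, orientation): joint-space move of the TCP to a pose.
- manip.move_linear(position, rate=0.15, rot=None): straight line of the TCP; rot=None keeps the orientation; rate is the mean speed in m/s.
- manip.set_joints(angles): joint-space move.
- manip.set_gripper(opening, force=None): finger opening in m; force is the grip in N (None keeps the last); returns when the fingers have stopped.
- manip.dwell(seconds).
- inverse_kinematics(position, orientation): joint angles nearest the present ones, or None.
- manip.state(): the state.
- cams.capture(name): name is "scene" or "side" or "wrist"; returns a dict with "image" (400x640x3 uint8, blue, green, red), "z_map" (400x640 float32, m along the optical axis (not along the pixel's ray), 0 where there is no reading), "intrinsics" (3x3 intrinsics, pixels), "k1" (the pictures are not rectified: a ray, as slopes to the right and down, at radius r is drawn at 1 + k1 r^2 times it, then the intrinsics apply), "position" and "orientation" of the camera in the world; the wrist camera has in their place "T_tool_cam" (4x4, takes a point from camera to tool coordinates, whose origin is the TCP and whose axes are the tool frame's). Camera axes: x right, y down, z forward; pixel columns grow to the right and rows downward; lengths in m; the calibration is good to about 2 mm. A picture is of the moment at which its call begins: read the wrist's pose just before it.
A pose or a line that the arm cannot do raises manip.IKError and nothing moves.
- order.close_job(): hands the job in, once; it reports no verdict.
The state is a dict: "clock": time; "joint_pos": joint angles; "joint_velocities": joint speeds; "tau": joint torques, N m; "tool_pos": TCP position; "tcp_rot": TCP orientation; "contact_force": force on the tool from outside, world axes, zero at the start; "moment": the same for the moment, N m; "gripper_width": finger opening in m.
Only numpy, scipy, OpenCV 4.12 (cv2) and the standard library are available. Lean on these libraries where they do the work, as an engineer would, in place of code of your own. Each camera call takes 0.05 s, during which the arm holds its last target. There are 200 camera calls.

## Working session

There is one attempt and no reset: what is moved stays moved. The work goes in short steps, each a Python script; the robot and the scene stay as the last script left them, time stands still between calls to the robot, and variables do not carry over. Pictures are saved under pics/ and viewed, about 12 in all and at most 16, crops included, and the job is handed in when it is done.

```bash
ls; mkdir -p pics; cat > h.py <<'E'
import numpy as np, cv2
from scipy.spatial.transform import Rotation as R
from cell import manip, inverse_kinematics, cams, order
def rot(o):
    o=np.array(o,float)
    if o.shape==(3,3): return o
    return (R.from_rotvec(o) if o.size==3 else R.from_quat(o)).as_matrix()
def cap(name):
    s=manip.state(); c=cams.capture(name)
    if name=='wrist':
        T=np.eye(4);T[:3,:3]=rot(s['tcp_rot']);T[:3,3]=s['tool_pos'];T=T@np.array(c['T_tool_cam'])
    else:
        T=np.eye(4);T[:3,:3]=rot(c['orientation']);T[:3,3]=c['position']
    c['T']=T; return c
def slopes(c,px):
    K=np.array(c['intrinsics']);px=np.atleast_2d(px).astype(float)
    d=np.c_[(px[:,0]-K[0,2])/K[0,0],(px[:,1]-K[1,2])/K[1,1]];u=d.copy()
    for _ in range(20): u=d/(1+c['k1']*(u**2).sum(1,keepdims=True))
    return u
def onplane(c,px,z):
    u=slopes(c,px);r=np.c_[u,np.ones(len(u))]@c['T'][:3,:3].T;p=c['T'][:3,3]
    return p+r*((z-p[2])/r[:,2])[:,None]
def cloud(c):
    h,w=c['z_map'].shape;v,u=np.mgrid[:h,:w]
    s=slopes(c,np.c_[u.ravel(),v.ravel()]);z=c['z_map'].ravel()[:,None]
    P=np.c_[s*z,z]@c['T'][:3,:3].T+c['T'][:3,3]; P[z[:,0]<=0]=np.nan
    return P.reshape(h,w,3)
def proj(c,P):
    q=(np.atleast_2d(P)-c['T'][:3,3])@c['T'][:3,:3];s=q[:,:2]/q[:,2:]
    s=s*(1+c['k1']*(s**2).sum(1,keepdims=True));K=np.array(c['intrinsics'])
    return np.c_[s[:,0]*K[0,0]+K[0,2],s[:,1]*K[1,1]+K[1,2]]
E
python3 - <<'E'
from h import *
import pickle
s=manip.state();print(s)
print(rot(s['tcp_rot']))
for n in('scene','side','wrist'):
    c=cap(n);print(n,c['k1'],c['intrinsics'],c['T'].round(3).tolist());cv2.imwrite(f'pics/{n}0.png',c['image']);pickle.dump(c,open(n+'0.pkl','wb'))
E
```

```text
pics
{'clock': 0.0, 'joint_pos': array([-1.35088358e+00,  2.64715028e-01,  1.60535704e+00, -3.33553635e-05,
        1.27370636e+00, -3.69001132e-02]), 'joint_velocities': array([-0.00077197,  0.00034094, -0.00031398,  0.00203333, -0.000236  ,
        0.00050811]), 'tau': array([-2.87308416e-03, -5.02113354e+01, -3.56879675e+01,  7.24435947e-02,
        2.91320833e-02, -1.72372120e-04]), 'tool_pos': array([ 0.17128262, -0.65217508,  0.23742286]), 'tcp_rot': array([ 2.08523307,  0.27156596, -2.08571983]), 'contact_force': array([-0.69778186, -0.19875687, -0.7840848 ]), 'moment': array([-0.03852273, -0.00791115, -0.05062893]), 'gripper_width': 0.08822528776737854}
[[-5.07939333e-04  2.54008154e-01 -9.67201944e-01]
 [ 2.12616997e-03 -9.67199608e-01 -2.54008657e-01]
 [-9.99997611e-01 -2.18545671e-03 -4.87857837e-05]]
scene -0.02233903871306247 [[493.80650218   0.         322.50387696]
 [  0.         493.80650218 199.37470275]
 [  0.           0.           1.        ]] [[-0.656, -0.399, 0.641, -0.413], [-0.755, 0.343, -0.559, 0.87], [0.003, -0.851, -0.526, 0.786], [0.0, 0.0, 0.0, 1.0]]
side -0.08504682773797358 [[364.36409052   0.         321.12402399]
 [  0.         364.36409052 197.8236488 ]
 [  0.           0.           1.        ]] [[-0.908, -0.275, 0.316, 0.146], [-0.419, 0.585, -0.694, 0.783], [0.005, -0.763, -0.647, 0.705], [0.0, 0.0, 0.0, 1.0]]
wrist -0.028938938887008256 [[306.67885051   0.         323.65683893]
 [  0.         306.67885051 195.27696938]
 [  0.           0.           1.        ]] [[0.254, -0.934, -0.251, 0.235], [-0.967, -0.246, -0.064, -0.637], [-0.002, 0.259, -0.966, 0.383], [0.0, 0.0, 0.0, 1.0]]
```

View pics/scene0.png

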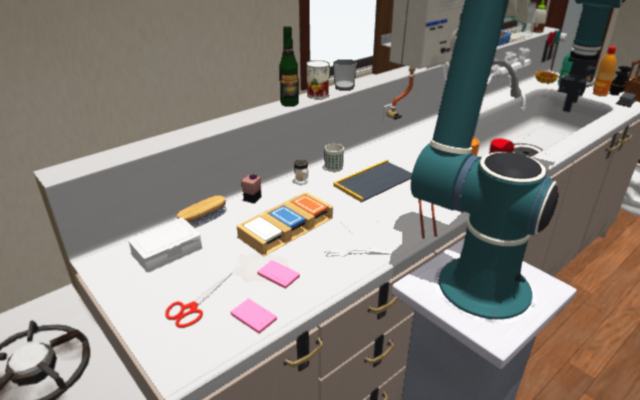

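View pics/side0.png

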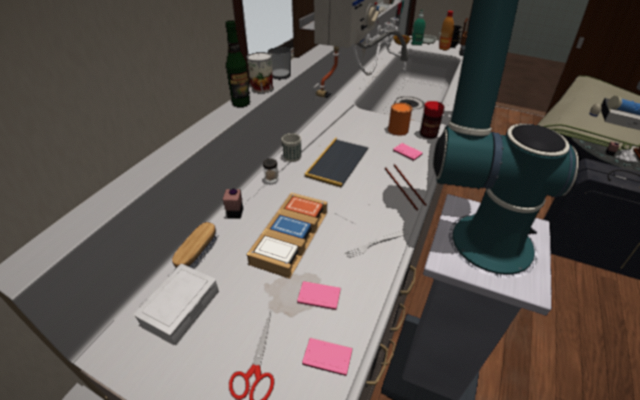

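Scene and side both show the block with three tiles: white at about (265,230), blue (288,216) and clay (312,204) in the scene picture. The dark stand is near (373,180). The jar, cup and carton stand behind them, and there are pink slabs in front. Next come coarse positions from depth, then the wrist view.

```bash
python3 - <<'E'
from h import *
import pickle
c=pickle.load(open('side0.pkl','rb'));P=cloud(c)
for n,p in dict(white=(276,250),blue=(293,227),clay=(304,207),stand=(338,162),jar=(270,171),cup=(291,147),box=(233,203),lip=(358,150),standc1=(334,142),standc2=(367,148)).items(): print(n,P[p[1]-1:p[1]+2,p[0]-1:p[0]+2].reshape(-1,3).mean(0).round(3))
c2=pickle.load(open('scene0.pkl','rb'));P=cloud(c2)
for n,p in dict(white=(265,230),blue=(288,216),clay=(312,204),stand=(373,180)).items(): print(n,P[p[1]-1:p[1]+2,p[0]-1:p[0]+2].reshape(-1,3).mean(0).round(3))
E
```

```text
white [0.487 0.294 0.042]
blue [0.487 0.208 0.043]
clay [0.496 0.128 0.043]
stand [ 0.513 -0.157  0.009]
jar [0.661 0.031 0.05 ]
cup [ 0.659 -0.102  0.06 ]
box [0.67  0.209 0.057]
lip [ 0.478 -0.255  0.009]
standc1 [ 0.575 -0.266  0.01 ]
standc2 [ 0.456 -0.287  0.005]
white [0.476 0.293 0.044]
blue [0.49  0.207 0.043]
clay [0.494 0.118 0.043]
stand [ 0.519 -0.157  0.009]
```

```bash
cat >> h.py <<'E'
def tool(yaw=0,tilt=0):
    """tool down, jaws along y of a frame turned by yaw; tilt>0: tips lean to +x"""
    B=np.array([[0,0,-1],[0,-1,0],[-1,0,0]],float)
    return (R.from_euler('z',yaw)*R.from_euler('y',-tilt)*R.from_matrix(B)).as_rotvec()
E
python3 - <<'E'
from h import *
import pickle
manip.move_pose([0.32,-0.55,0.3],tool())
for n,p in (('stand',[0.53,-.16,.19]),('block',[.5,.21,.19])):
    manip.move_pose(p,tool()); manip.dwell(.3)
    c=cap('wrist');pickle.dump(c,open(n+'1.pkl','wb'));cv2.imwrite(f'pics/{n}1.png',c['image'])
    print(manip.state()['tool_pos'],manip.state()['contact_force'],manip.state()['clock'])
E
```

```text
[ 0.52998678 -0.16049225  0.19010896] [-0.55165394  0.47422334 -0.72016264] 2.9583
[0.50025959 0.20936193 0.18997313] [-0.30062089  0.2586123  -0.95088249] 4.6917
```

View pics/block1.png

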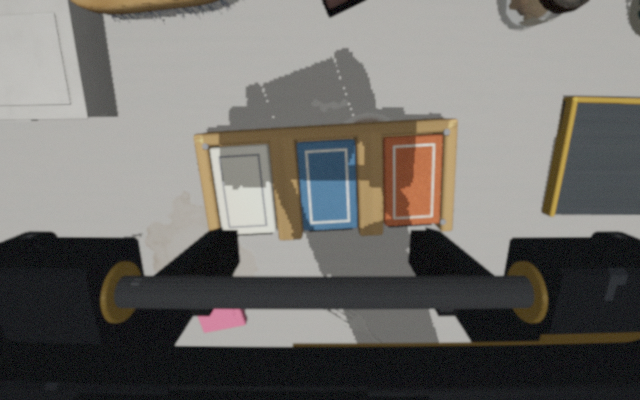

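View pics/stand1.png

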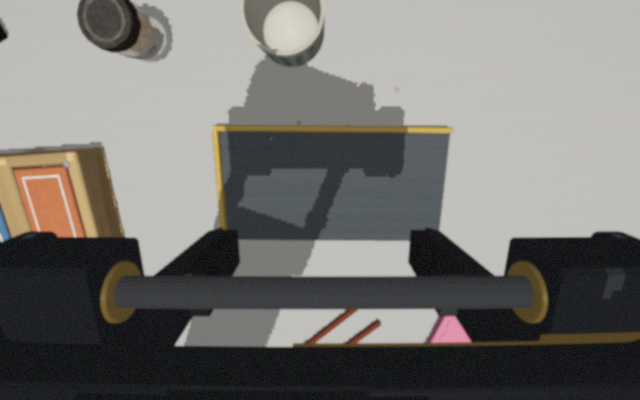

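Block view: the block's back edge runs from about (195,134) to (457,119), with the tiles at (243,190), (328,185) and (413,180). Stand view: the plate's back lip runs from about (215,127) to (452,130), and the end lip is on the left at x≈218.

```bash
python3 - <<'E'
from h import *
import pickle
c=pickle.load(open('block1.pkl','rb'));im=c['image'];hsv=cv2.cvtColor(im,cv2.COLOR_BGR2HSV)
H,S,V=[hsv[...,i].astype(int) for i in range(3)]
def big(m,c,z,roi):
    k=np.zeros_like(m,np.uint8);x0,x1,y0,y1=roi;k[y0:y1,x0:x1]=m[y0:y1,x0:x1]
    k=cv2.morphologyEx(k,cv2.MORPH_CLOSE,np.ones((5,5)))
    n=max(cv2.findContours(k,0,1)[0],key=cv2.contourArea)[:,0]
    P=onplane(c,n,z); r=cv2.minAreaRect((P[:,:2]*1000).astype(np.float32)); return P,r
roi=(190,465,110,242)
ms=dict(white=(S<60)&(V>200),blue=(H>95)&(H<125)&(S>100),clay=(H<13)&(S>150))
rois=dict(white=(212,272,140,238),blue=roi,clay=roi)
for n,m in ms.items():
    P,r=big(m,c,.042,rois[n]);print(n,r)
wood=(H>12)&(H<25)&(S>90)
P,r=big(wood|ms['blue']|ms['clay']|(V>190)&(S<70)&(np.indices(V.shape)[1]<275)&(np.indices(V.shape)[1]>212)&(np.indices(V.shape)[0]>140),c,.042,roi);print('block',r)
pts=np.array([(196,134),(457,119),(453,228),(206,237)]);print(onplane(c,pts,.042).round(4).tolist())
cb=cloud(c)
print('depth tile z',[cb[y-3:y+4,x-3:x+4,2].mean().round(4) for x,y in((243,190),(328,185),(413,180))])
c=pickle.load(open('stand1.pkl','rb'));hsv=cv2.cvtColor(c['image'],cv2.COLOR_BGR2HSV);H,S,V=[hsv[...,i].astype(int) for i in range(3)]
br=(H>15)&(H<32)&(S>120)&(V>90)
br[:100]=0;br[245:]=0;br[:,:205]=0;br[:,470:]=0
v,u=np.nonzero(br)
# back lip: per column, lower (inner) and upper edge rows -> x at z=.016
def edge(cols,axis,z,inner=True):
    q=[]
    for k in cols:
        w=np.nonzero(br[:,k] if axis==0 else br[k])[0]
        if axis==0: w=w[w<145]
        else: w=w[w<240]
        if len(w): e=w.max()+.5 if inner else w.min()-.5; q.append((k,e) if axis==0 else (e,k))
    return onplane(c,np.array(q,float),z)
for inner in(True,False):
    P=edge(range(235,440,4),0,.016,inner);f=np.polyfit(P[:,1],P[:,0],1);print('back',inner,f,np.polyval(f,-.16),(P[:,0]-np.polyval(f,P[:,1])).std())
    P=edge(range(140,225,4),1,.016,inner);f=np.polyfit(P[:,0],P[:,1],1);print('end',inner,f,np.polyval(f,.52),(P[:,1]-np.polyval(f,P[:,0])).std())
print(onplane(c,[(452,131),(440,240)],.016),onplane(c,[(440,240),(222,236)],.008))
E
```

```text
white ((491.9935607910156, 287.2957458496094), (86.43413543701172, 52.59860610961914), 3.1882266998291016)
blue ((496.63934326171875, 203.75442504882812), (88.58220672607422, 54.481224060058594), 3.097450017929077)
clay ((502.0338134765625, 121.03618621826172), (89.00518035888672, 56.34205627441406), 3.611832618713379)
block ((500.2144470214844, 204.01742553710938), (112.13713073730469, 247.18231201171875), 3.2553234100341797)
[[0.5481, 0.3284, 0.042], [0.5615, 0.0831, 0.042], [0.4529, 0.0753, 0.042], [0.4435, 0.3294, 0.042]]
depth tile z [np.float64(0.0418), np.float64(0.042), np.float64(0.0418)]
back True [0.01034974 0.58007621] 0.5784202528838234 0.000332904739476838
end True [-0.00866802 -0.04892823] -0.053435599174813504 0.00031908105064808005
back False [0.00862586 0.58507312] 0.583692982053879 0.0002938645974269915
end False [-0.01308869 -0.04117133] -0.047977450440637 0.0003728918040618609
[[ 0.57874737 -0.29396374  0.016     ]
 [ 0.45813914 -0.29319707  0.016     ]] [[ 0.45468096 -0.29648019  0.008     ]
 [ 0.46004229 -0.04496936  0.008     ]]
```

Block: origin ≈ (0.499, 0.204), yaw 0.060. Stand: origin ≈ (0.5193, −0.1724), yaw −0.010. The sizes agree with those given, so I start with the clay tile in the −y bay by pressing it.

```bash
cat >> h.py <<'E'
BO=(np.array([.4992,.2041,0]),.060); SO=(np.array([.5193,-.1724,0]),-.010)
def W(fr,p): return fr[0]+R.from_euler('z',fr[1]).apply(p)
def L(fr,p): return R.from_euler('z',-fr[1]).apply(np.asarray(p)-fr[0])
F=lambda: np.array(manip.state()['contact_force'])
def creep(a,b,fmax,step=.0015,rate=.03):
    """line a->b in small steps until the force along the way exceeds fmax; returns last point, force"""
    a=np.array(a,float);b=np.array(b,float);d=(b-a)/np.linalg.norm(b-a)
    manip.move_linear(a); manip.dwell(.15); f0=F();f=0
    n=int(np.ceil(np.linalg.norm(b-a)/step))
    for i in range(1,n+1):
        p=a+(b-a)*i/n; manip.move_linear(p,rate=rate)
        f=-(F()-f0)@d
        if f>fmax: break
    return p,f
BAY={1:.084,2:0.,3:-.084}
def press(bay,x,zstop,fmax=8,z0=.052,clear=.11):
    y=BAY[bay]; o=tool(BO[1])
    manip.move_pose(W(BO,[x,y,clear]),o)
    p,f=creep(W(BO,[x,y,z0]),W(BO,[x,y,zstop]),fmax)
    print('press',bay,'z',p[2].round(4),'F',round(f,1)); 
    manip.move_linear(W(BO,[x,y,clear]))
def look(bay):
    """depth heights (block frame z) along a bay's middle, from above"""
    manip.move_pose(W(BO,[-.02,BAY[bay],.16]),tool(BO[1])); manip.dwell(.15)
    c=cap('wrist');P=cloud(c).reshape(-1,3);q=L(BO,P)
    for x in(-.04,-.02,0,.02,.03,.04):
        m=(abs(q[:,1]-BAY[bay])<.015)&(abs(q[:,0]-x)<.003)
        print(x,np.nanmedian(q[m,2]).round(4) if m.any() else None,end='; ')
    print('t',round(manip.state()['clock'],1)); return c
E
python3 - <<'E'
from h import *
manip.set_gripper(0,20)
press(3,-.042,.024)
c=look(3);cv2.imwrite('pics/tip3.png',c['image'])
print(manip.state()['clock'])
E
```

```text
press 3 z 0.0299 F 13.7
-0.04 0.0282; -0.02 0.0402; 0 0.2572; 0.02 0.0573; 0.03 0.0597; 0.04 0.0024; t 12.2
12.2167
```

View pics/tip3.png

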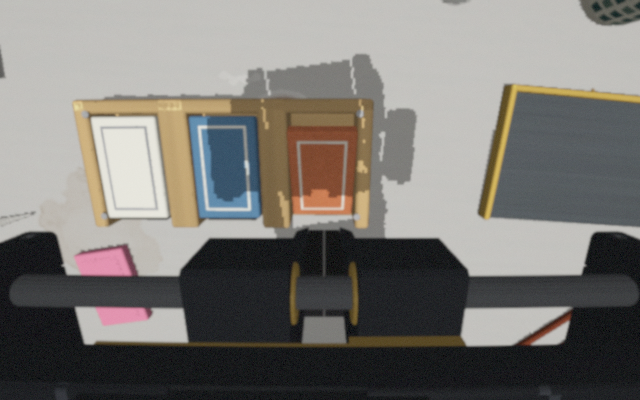

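The tile has tipped: the depth slope is ≈0.485, and tan 0.45 is 0.483. Its back edge now lies near row 127 of the picture. Next I grip it along its own normal and lift.

```bash
cat >> h.py <<'E'
A=.45
def pick(bay):
    y=BAY[bay];o=tool(BO[1],A);n=np.array([-np.sin(A),0,np.cos(A)])
    g=np.array([.0266,y,.0484])
    manip.set_gripper(.074)
    manip.move_pose(W(BO,g+n*.06),o); p,f=creep(W(BO,g+n*.02),W(BO,g),6,step=.004)
    manip.set_gripper(.03,40); w=manip.state()['gripper_width']
    print('grip',w,'F',f)
    manip.move_linear(W(BO,g+[0,0,.02]),rate=.05); manip.move_linear(W(BO,g+[0,0,.09]),rate=.1)
    print('lifted width',manip.state()['gripper_width'],'F',F(),'t',manip.state()['clock'])
E
python3 - <<'E'
from h import *
pick(3)
c=cap('side');cv2.imwrite('pics/lift3.png',cv2.resize(c['image'][120:300,200:440],None,fx=2.5,fy=2.5))
E
```

```text
grip 0.055346031545281726 F 0.22605527108507675
lifted width 0.055187209176786434 F [ 0.33390203 -0.50213157 -1.91293105] t 17.9417
```

View pics/lift3.png

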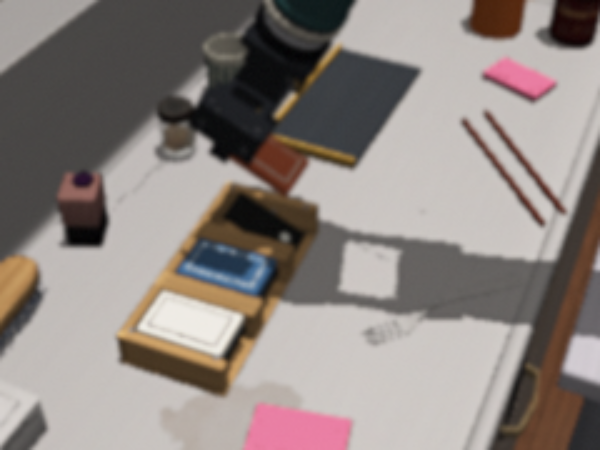

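The clay tile is in the grip at about (275,165) in the crop, and its bay is empty. Now the placing.

```bash
cat >> h.py <<'E'
YR=[.091,.035,-.021]
def place(k,off=.026):
    o=tool(SO[1]); y=YR[k]-off
    p=np.array(manip.state()['tool_pos']); manip.move_linear(p+[0,0,.05])
    manip.move_pose(W(SO,[.045,y,.10]),o)
    print('width',manip.state()['gripper_width'])
    p,f=creep(W(SO,[.045,y,.022]),W(SO,[.045,y,.0075]),4,step=.001)
    print('down',L(SO,p).round(4),f,'width',manip.state()['gripper_width'])
    if p[2]<.0095: manip.move_linear([p[0],p[1],.0095])
    manip.set_gripper(.066); manip.move_linear(p+[0,0,.08])
    print('t',manip.state()['clock'])
def standview(name=None):
    """tiles on the stand, in the stand frame, from above (wrist)"""
    manip.move_pose(W(SO,[.0,0,.19]),tool(SO[1])); manip.dwell(.2)
    c=cap('wrist'); hsv=cv2.cvtColor(c['image'],cv2.COLOR_BGR2HSV);H,S,V=[hsv[...,i].astype(int) for i in range(3)]
    G=L(SO,onplane(c,np.indices(V.shape)[::-1].reshape(2,-1).T,.02)).reshape(*V.shape,3)
    roi=(abs(G[...,0])<.08)&(abs(G[...,1])<.135)
    for n,m in dict(clay=(H<13)&(S>140)&(V>60),blue=(H>98)&(H<125)&(S>120),white=(S<60)&(V>170)).items():
        k=cv2.morphologyEx((m&roi).astype(np.uint8),cv2.MORPH_CLOSE,np.ones((5,5)))
        cs=[q for q in cv2.findContours(k,0,1)[0] if cv2.contourArea(q)>1500]
        for q in cs:
            P=L(SO,onplane(c,q[:,0],.02))[:,:2]*1000; r=cv2.minAreaRect(P.astype(np.float32))
            print(n,np.round(r[0],1),np.round(r[1],1),round(r[2],2),'x',P[:,0].min().round(1),P[:,0].max().round(1),'y',P[:,1].min().round(1),P[:,1].max().round(1))
    if name: cv2.imwrite(f'pics/{name}.png',c['image'])
    print('t',manip.state()['clock'])
E
python3 - <<'E'
from h import *
place(0)
standview('place1')
E
```

```text
width 0.055445091108693625
down [0.045  0.065  0.0085] 7.2240888216544965 width 0.05539257013491561
t 25.05
clay [ 9.2 63.5] [55.  89.2] 88.41 x -34.7 53.3 y 35.0 91.9
white [  0.  -92.3] [ 85.3 159.9] 90.0 x -79.9 80.0 y -135.0 -49.7
white [  0.4 106.5] [ 56.9 159.2] 89.97 x -79.2 80.0 y 78.1 135.0
t 25.875
```

View pics/place1.png

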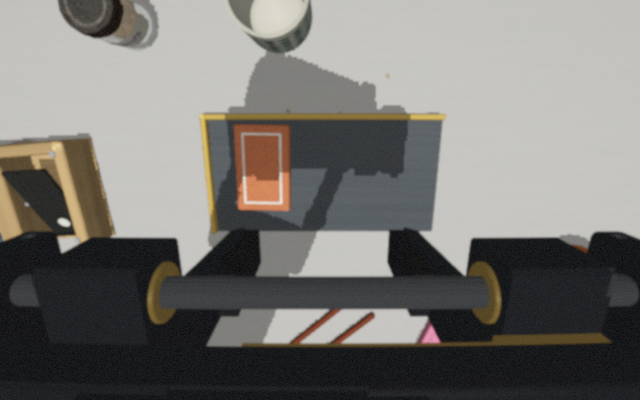

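The clay tile lies flat on the plate (picture (263,168), stand frame (9, 63.5) mm). Next I push it home, level pad 3 and tip the middle tile.

```bash
cat >> h.py <<'E'
def push_y(k,x=.011,start=.012,back=.026,fmax=7):
    """push tile k along +y up against the row"""
    o=tool(SO[1]); y1=YR[k]-.028-.0175
    manip.move_pose(W(SO,[x,y1-back-start,.06]),o)
    p,f=creep(W(SO,[x,y1-back-start,.0115]),W(SO,[x,y1+.0035,.0115]),fmax,step=.001,rate=.04)
    l=L(SO,p);print('push_y',k,'over',((l[1]-y1)*1000).round(1),'mm F',round(f,1))
    manip.move_linear(W(SO,[x,l[1]-.004,.0115]));manip.move_linear(W(SO,[x,l[1]-.004,.06]))
def push_x(k,fmax=7):
    o=tool(SO[1]); x1=-.031-.009; y=YR[k]
    manip.move_pose(W(SO,[x1-.018,y,.06]),o)
    p,f=creep(W(SO,[x1-.018,y,.0115]),W(SO,[x1+.005,y,.0115]),fmax,step=.001,rate=.04)
    l=L(SO,p);print('push_x',k,'over',((l[0]-x1)*1000).round(1),'mm F',round(f,1))
    manip.move_linear(W(SO,[l[0]-.004,y,.0115]));manip.move_linear(W(SO,[l[0]-.004,y,.06]))
E
python3 - <<'E'
from h import *
manip.set_gripper(0,20); print(manip.state()['gripper_width'])
push_y(0); push_x(0); standview('push1')
press(3,.023,.028,fmax=8,z0=.06)
press(2,-.042,.024)
look(3);look(2)
E
```

```text
0.0004396900931307511
push_y 0 over 3.5 mm F 0.7
push_x 0 over 0.0 mm F 7.7
clay [14.1 88.7] [88.2 56.4] 0.3 x -30.0 58.2 y 60.4 117.0
white [  2.6 -83.7] [103.3 154.4] 89.63 x -74.9 80.0 y -135.0 -31.6
white [  3.  106.6] [ 56.8 154.1] 89.97 x -74.1 80.0 y 78.1 135.0
t 46.5583
press 3 z 0.028 F 16.5
press 2 z 0.0299 F 12.7
-0.04 0.0295; -0.02 0.0309; 0 0.2577; 0.02 0.0293; 0.03 0.0294; 0.04 0.0024; t 60.9
-0.04 0.0283; -0.02 0.0398; 0 0.2581; 0.02 0.0571; 0.03 0.0579; 0.04 0.0023; t 61.5
```

Pad 3 is level again and the middle tile has tipped. The y push stopped about 2 mm short of the end lip because the finger tips are narrower than assumed (≈12 mm half-width). I correct for that and carry on with the blue tile.

```bash
cat >> h.py <<'E'
def push_y(k,x=.013,back=.026,fmax=7,half=.0118):
    o=tool(SO[1]); y1=YR[k]-.028-half; ys=y1-back-.010; zz=.0115
    manip.move_pose(W(SO,[x,ys,.05]),o); manip.move_linear(W(SO,[x,ys,zz]))
    if back>.01: manip.move_linear(W(SO,[x,y1-.005,zz]),rate=.06)
    p,f=creep(W(SO,[x,y1-.004,zz]),W(SO,[x,y1+.006,zz]),fmax,step=.001,rate=.04)
    l=L(SO,p);print('push_y',k,'over',((l[1]-y1)*1000).round(1),'mm F',round(f,1),'t',manip.state()['clock'])
    manip.move_linear(W(SO,[x,l[1]-.004,zz]));manip.move_linear(W(SO,[x,l[1]-.004,.05]))
def push_x(k,fmax=7):
    o=tool(SO[1]); x1=-.031-.009; y=YR[k]; zz=.0115
    manip.move_pose(W(SO,[x1-.018,y,.05]),o); manip.move_linear(W(SO,[x1-.018,y,zz]))
    p,f=creep(W(SO,[x1-.004,y,zz]),W(SO,[x1+.005,y,zz]),fmax,step=.001,rate=.04)
    l=L(SO,p);print('push_x',k,'over',((l[0]-x1)*1000).round(1),'mm F',round(f,1),'t',manip.state()['clock'])
    manip.move_linear(W(SO,[l[0]-.004,y,zz]));manip.move_linear(W(SO,[l[0]-.004,y,.05]))
E
python3 - <<'E'
from h import *
pick(2)
assert manip.state()['gripper_width']>.053
place(1)
standview('place2')
E
```

```text
grip 0.05566521663248695 F -0.8881588256220939
lifted width 0.05605839276722207 F [-0.43401229  0.22859027 -1.46895726] t 67.0583
width 0.05514795383355428
down [0.045  0.009  0.0085] 5.51576204838687 width 0.05568802092794176
t 74.5667
clay [14.  88.5] [88.4 56.7] 0.05 x -30.2 58.2 y 60.2 116.8
white [-1.000e-01  1.066e+02] [ 57.6 158.6] 89.63 x -79.2 79.4 y 77.3 135.0
white [  0.5 -92.9] [159.1  84.3] 0.07 x -79.0 80.0 y -135.0 -50.6
t 75.3417
```

View pics/place2.png

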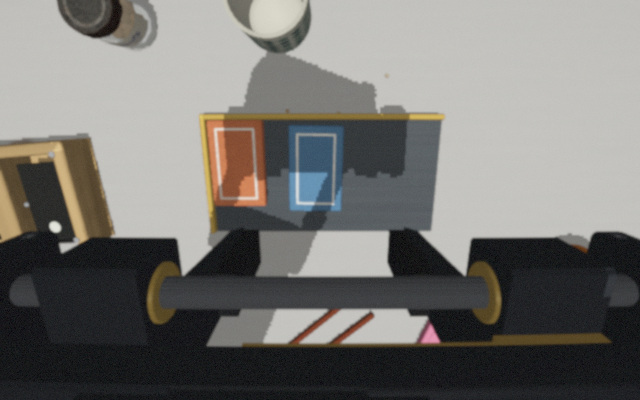

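The clay tile is nearly at the lip ((236,163) in the picture) and the blue tile lies flat at (315,168). Push, level pad 2, tip and pick the white tile.

```bash
sed -i 's/blue=(H>98)&(H<125)&(S>120),white=(S<60)&(V>170)/blue=(H>95)\&(H<125)\&(S>125),white=(S<60)\&(V>170)/' h.py
python3 - <<'E'
from h import *
manip.set_gripper(0,20)
push_y(1); push_x(1); push_x(0); standview('push2')
press(2,.023,.028,fmax=8,z0=.055)
press(1,-.042,.024)
look(2);look(1)
E
```

```text
push_y 1 over 2.4 mm F 7.7 t 80.2333
push_x 1 over 1.0 mm F 9.5 t 83.375
push_x 0 over 1.0 mm F 7.2 t 86.4333
clay [14.1 91.7] [88.2 53.7] 0.1 x -30.0 58.2 y 65.0 118.6
white [  2.5 107.1] [ 56.7 153.5] 89.66 x -74.0 79.4 y 78.3 135.0
white [  2.6 -83.7] [103.3 154.4] 89.72 x -74.8 80.0 y -135.0 -31.7
t 88.0667
press 2 z 0.028 F 16.1
press 1 z 0.0299 F 11.7
-0.04 0.0294; -0.02 0.0312; 0 0.2576; 0.02 0.0294; 0.03 0.0293; 0.04 0.0024; t 101.7
-0.04 0.0282; -0.02 0.0399; 0 0.2582; 0.02 0.0571; 0.03 0.0602; 0.04 0.0023; t 102.3
```

View pics/push2.png

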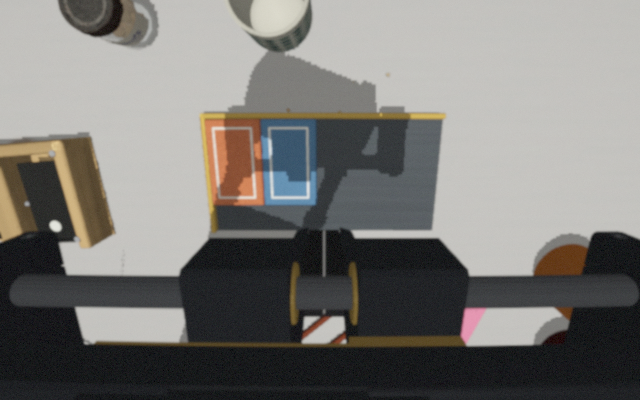

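The clay (235,163) and blue (290,163) tiles now sit tight together against both lips. Pad 2 is level and the white tile has tipped.

```bash
python3 - <<'E'
from h import *
pick(1)
assert manip.state()['gripper_width']>.053
place(2)
standview('place3')
E
```

```text
Traceback (most recent call last):
  File "h.py", line 70, in pick
    manip.move_pose(W(BO,g+n*.06),o); p,f=creep(W(BO,g+n*.02),W(BO,g),6,step=.004)
                                          ~~~~~^^^^^^^^^^^^^^^^^^^^^^^^^^^^^^^^^^^
  File "h.py", line 46, in creep
    p=a+(b-a)*i/n; manip.move_linear(p,rate=rate)
                   ~~~~~~~~~~~~~~~~~^^^^^^^^^^^^^
cell.IKError: the arm cannot follow that straight line within its joint ranges
```

```bash
python3 - <<'E'
from h import *
print(manip.state()['joint_pos'].round(3),manip.state()['tool_pos'],manip.state()['clock'])
g=np.array([.0266,.084,.0484])
for t in(.45,.4,.35,.3,.2,0):
  for fl in(0,np.pi):
    o=(R.from_rotvec(tool(BO[1],t))*R.from_euler('x',fl)).as_rotvec()
    qs=[inverse_kinematics(W(BO,g+d),o) for d in([0,0,0],[-.03,0,.06],[0,0,.09])]
    print(t,fl,[None if q is None else np.round(q,2).tolist() for q in qs])
E
```

```text
[ 0.594  0.128  2.228 -0.536  0.448  2.552] [0.5188962  0.28929734 0.05169009] 105.7417
0.45 0 [None, [0.63, -0.01, 2.24, -0.45, 0.57, 2.48], [0.59, -0.0, 2.17, -0.39, 0.62, 2.38]]
0.45 3.141592653589793 [[0.59, 0.14, 2.23, -0.54, 0.44, -0.58], [0.63, -0.01, 2.24, -0.45, 0.57, -0.67], [0.59, -0.0, 2.17, -0.39, 0.62, -0.76]]
0.4 0 [[0.58, 0.15, 2.2, -0.43, 0.48, 2.43], [0.61, 0.01, 2.21, -0.36, 0.61, 2.38], [0.58, 0.01, 2.14, -0.32, 0.66, 2.31]]
0.4 3.141592653589793 [[0.58, 0.15, 2.2, -0.43, 0.48, -0.71], [0.61, 0.01, 2.21, -0.36, 0.61, -0.76], [0.58, 0.01, 2.14, -0.32, 0.66, -0.84]]
0.35 0 [[0.56, 0.16, 2.17, -0.33, 0.53, 2.33], [0.59, 0.02, 2.18, -0.29, 0.65, 2.31], [0.56, 0.03, 2.11, -0.25, 0.71, 2.24]]
0.35 3.141592653589793 [[0.56, 0.16, 2.17, -0.33, 0.53, -0.81], [0.59, 0.02, 2.18, -0.29, 0.65, -0.84], [0.56, 0.03, 2.11, -0.25, 0.71, -0.9]]
0.3 0 [[0.54, 0.17, 2.14, -0.25, 0.58, 2.25], [0.57, 0.04, 2.15, -0.23, 0.7, 2.24], [0.54, 0.05, 2.08, -0.2, 0.76, 2.18]]
0.3 3.141592653589793 [[0.54, 0.17, 2.14, -0.25, 0.58, -0.89], [0.57, 0.04, 2.15, -0.23, 0.7, -0.9], [0.54, 0.05, 2.08, -0.2, 0.76, -0.96]]
0.2 0 [[0.52, 0.21, 2.07, -0.14, 0.68, 2.13], [0.54, 0.08, 2.09, -0.13, 0.8, 2.13], [0.52, 0.09, 2.01, -0.12, 0.86, 2.09]]
0.2 3.141592653589793 [[0.52, 0.21, 2.07, -0.14, 0.68, -1.02], [0.54, 0.08, 2.09, -0.13, 0.8, -1.01], [0.52, 0.09, 2.01, -0.12, 0.86, -1.05]]
0 0 [[0.47, 0.3, 1.94, 0.0, 0.9, 1.98], [0.49, 0.18, 1.96, 0.0, 1.0, 2.0], [0.47, 0.2, 1.88, 0.0, 1.07, 1.98]]
0 3.141592653589793 [[0.47, 0.3, 1.94, 0.0, 0.9, -1.17], [0.49, 0.18, 1.96, 0.0, 1.0, -1.14], [0.47, 0.2, 1.88, 0.0, 1.07, -1.17]]
```

Joint 6 is at its limit. The half-turned grasp is reachable, so I use it for the pick and the placing.

```bash
python3 - <<'E'
import h
from h import *
p=np.array(manip.state()['tool_pos']); manip.move_linear(p+[-.03,0,.06])
t0=tool
h.tool=lambda yaw=0,tilt=0:(R.from_rotvec(t0(yaw,tilt))*R.from_euler('x',np.pi)).as_rotvec()
assert inverse_kinematics(W(SO,[.045,YR[2]-.026,.01]),h.tool(SO[1])) is not None
pick(1)
assert manip.state()['gripper_width']>.053
place(2)
h.tool=t0
standview('place3')
E
```

```text
grip 0.05544827483473289 F 1.4495740329090179
lifted width 0.05514787971800138 F [-0.22387034 -0.26982496 -1.31052563] t 113.0
width 0.055712193501069034
down [ 0.045  -0.047   0.0085] 7.141722798901281 width 0.055520951696871754
t 120.9583
clay [13.9 91.8] [88.3 53.6] 0.12 x -30.3 58.0 y 65.0 118.7
white [-14.5 -47.2] [55.  40.5] 89.96 x -34.8 5.7 y -74.7 -19.7
white [  0.1 -92.7] [159.7  84.9] 0.15 x -79.6 80.0 y -135.0 -50.0
white [  0.2 106.6] [ 56.8 159.6] 89.96 x -79.6 80.0 y 78.1 135.0
t 123.8917
```

View pics/place3.png

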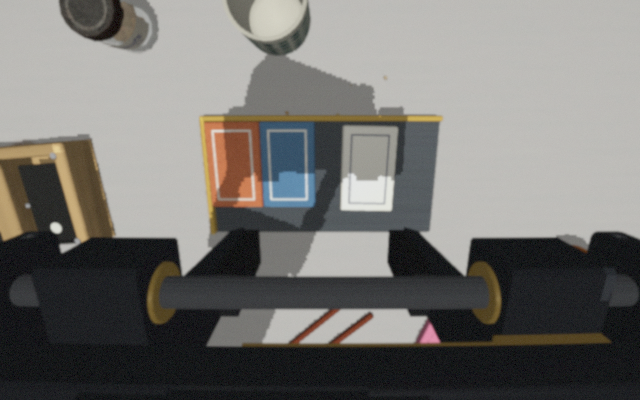

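The white tile lies flat at (369,168). I push it in, level pad 1, and then check everything.

```bash
python3 - <<'E'
from h import *
manip.set_gripper(0,20)
push_y(2); push_x(2); push_x(1)
press(1,.023,.028,fmax=8,z0=.055)
look(1); c=look(2);cv2.imwrite('pics/blk_end.png',c['image'])
standview('final')
E
```

```text
push_y 2 over 2.4 mm F 8.1 t 128.8583
push_x 2 over 1.0 mm F 10.0 t 132.0
push_x 1 over 0.0 mm F 7.3 t 134.8083
press 1 z 0.028 F 14.7
-0.04 0.0295; -0.02 0.0307; 0 0.2568; 0.02 0.0294; 0.03 0.0295; 0.04 0.0025; t 143.5
-0.04 0.0296; -0.02 0.0303; 0 0.2495; 0.02 0.0294; 0.03 0.0292; 0.04 0.0023; t 144.1
clay [13.8 92.1] [88.3 53.2] 0.07 x -30.3 57.9 y 65.5 118.7
white [  7.1 -89.5] [101.2 151.2] 85.84 x -71.9 79.7 y -135.0 -33.7
white [  3.8 107.2] [ 55.5 152.4] 89.99 x -72.4 80.0 y 79.4 135.0
t 145.7833
```

View pics/final.png

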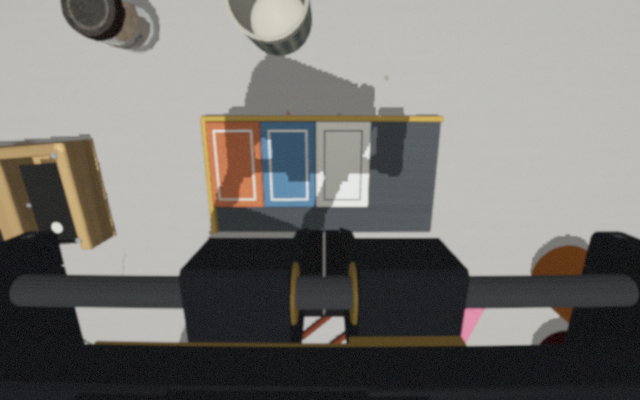

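View pics/blk_end.png

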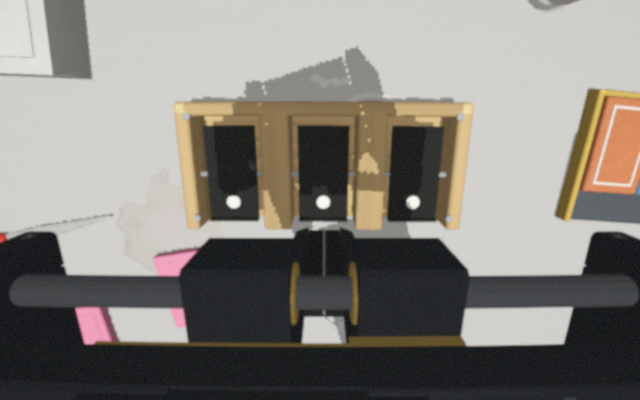

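The row looks closed, with tiles at (235,163), (290,163) and (345,163), and all three pads are level. One last numeric edge check on each tile before handing in.

```bash
python3 - <<'E'
from h import *
c=cap('wrist');hsv=cv2.cvtColor(c['image'],cv2.COLOR_BGR2HSV);H,S,V=[hsv[...,i].astype(int) for i in range(3)]
G=L(SO,onplane(c,np.indices(V.shape)[::-1].reshape(2,-1).T,.02)).reshape(*V.shape,3)*1000
roi=(G[...,0]>-45)&(G[...,0]<65)&(G[...,1]>-60)&(G[...,1]<122)
for n,m in dict(clay=(H<13)&(S>140),blue=(H>95)&(H<125)&(S>125),white=(S<60)&(V>105)).items():
    k=cv2.morphologyEx((m&roi).astype(np.uint8),cv2.MORPH_CLOSE,np.ones((7,7)))
    q=max(cv2.findContours(k,0,1)[0],key=cv2.contourArea)[:,0];P=L(SO,onplane(c,q,.02))[:,:2]*1000
    r=cv2.minAreaRect(P.astype(np.float32));print(n,np.round(r[0],1),np.round(r[1],1),round(r[2],2))
Z=L(SO,cloud(c).reshape(-1,3))
for y in YR: 
    m=(abs(Z[:,0]-.015)<.02)&(abs(Z[:,1]-y)<.015);print('top z',np.nanmedian(Z[m,2]).round(4),np.nanstd(Z[m,2]).round(4))
E
```

```text
clay [13.9 92. ] [88.3 53.2] 0.11
blue [19.  39.7] [50.7 24.7] 42.7
white [13.3  8. ] [ 91.2 113.9] 0.06
top z 0.2627 0.0901
top z 0.2777 0.0696
top z 0.2773 0.0595
```

```bash
python3 - <<'E'
from h import *
c=cap('wrist');Z=L(SO,cloud(c).reshape(-1,3));Z=Z[Z[:,2]<.06]
for y in YR:
    m=(abs(Z[:,0]-.015)<.03)&(abs(Z[:,1]-y)<.02);print('top z',np.nanmedian(Z[m,2]).round(4),np.nanstd(Z[m,2]).round(4))
print(manip.state()['clock']); order.close_job()
E
```

```text
top z 0.0199 0.0007
top z 0.0199 0.0007
top z 0.0198 0.0007
145.8833
the job is handed in; nothing more can be done
```

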